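# Park the centring pin and snap the dust cap onto the lens meter

## Task

Put the lens meter away after its check: draw the steel centring pin straight up out of the lens nose and hang it by its head in the notch on the side of the instrument, and let go of it. Then push the black dust cap down over the nose until it clicks, carry on until its rim is fully home on the ring around the nose, and keep pressing it down firmly (about 10 newtons): the program finishes while still holding the cap pressed down. Leave the tin, the jar and the trial lens where they are.

Things in the scene. Friction and masses are not known exactly. Their poses are not given: they have to be found in the camera images.
- pin_center (a point): Half-way up the steel centring pin (48 mm long, about 50 g, upright): a 9 mm shaft, 24 mm long with a tapered tip, below this point; a knurled round head, 18 mm in diameter and 24 mm tall, above it. So this point is on the axis at the underside of the head. z up the pin. At the start the shaft is in the bore of the lens nose and the head rests on the nose's top, about 17 mm above nose_seat.
- pin: The same pin; origin at the tip of its shaft, z up along the pin. It is loose in the bore (11 mm wide) and comes free once lifted straight up by 24 mm.
- notch (a point): Parking notch, on its middle line at the ledge's top: a 12.5 mm slot in a dark steel ledge 10 mm thick on the meter's +y side, 35 mm above the counter, open above, below and to +y; closed end 10 mm to -y of this point, open end 18 mm to +y. A pin lowered in hangs with its head on the ledge, pin_center at this point. Axes: x across the slot, y out of it, z up. Clear above.
- nose_seat (a point): Centre of the top of the flat aluminium ring round the lens nose, 45 mm above the counter: the seat for the cap's rim. Axes are the meter's. The nose is a stud 27 mm in diameter with a tapered top, rising 18 mm above this point; three sprung steel balls stand out 3.5 mm from its side, centred 8 mm above this point. The notch is 111 mm from here towards the meter's +y.
- nose_ring: That ring, 44 mm in diameter and 10 mm high, fixed on the meter; origin on the nose axis on the housing's top, which is 35 mm above the counter. A low display, at most 60 mm above the counter, lies 60 to 115 mm from the nose towards the meter's +x.
- cap_center (a point): Centre (half-way up, on the axis) of the black dust cap, 42 mm tall, about 40 g, mouth down: a round skirt 48 mm in diameter for the lower 22 mm, then a flat shoulder, then a ribbed grip 30 mm in diameter and 20 mm tall. The shoulder is 1 mm above this point, the rim 21 mm below. Fingertips round the grip can push on the shoulder. Home: this point 21 mm above nose_seat. z up.
- cap: The same cap; origin at the centre of its rim, z up. Mouth 31 mm wide with a 3 mm tall lip, 39 mm wide behind it, 20 mm deep. Lowered over the nose, the lip meets the balls with the rim 12 mm above the seat; resistance rises to roughly 7 to 12 N, then drops away (the click) and turns to a pull with the rim 7 to 4 mm above the seat. Push on until the rim meets the rigid seat.
- tin: Bystander: flat round aluminium tin, 62 mm in diameter, 26 mm tall, origin under its centre.
- jar: Bystander: small jar, 42 mm in diameter, 62 mm tall, origin under its centre.
- trial_lens: Bystander: round trial lens in a metal rim lying flat, 38 mm in diameter, 5 mm thick, with a 28 mm tab towards its -x; origin under the lens centre.
Not all that is in view belongs to the job. Leave any green or purple look-alike of the cap alone. Of the things that look like the pin, the smaller one is meant.

How it is judged:
By the outcome, as a careful person would: the job done as asked, in the order asked, and still so for the second after the job is handed in, while the arm keeps its last pose, push and grip.
It also fails if it takes over 64 s, if anything falls off the work surface, if the arm or the gripper's body presses on something with over 40 N, if the wrist force passes 120 N, or if a joint passes its speed limit or range.

## Robot

A 6-joint arm with a two-finger parallel gripper is mounted at the origin on the work surface. World frame = base frame: x ahead of the robot, y to its left, z up, the work surface at z = 0. Lengths are in m, angles in rad, forces in N, time in s.
With the tool pointing down it reaches from about 0.375 to 0.825 m from the base axis. Payload 5.5 kg.
Tool frame: the origin (TCP) lies midway between the tips of the shut fingers; the grasp point (between the pads) lies 19 mm behind it (robot.hold_point_z is the distance from the TCP to the grasp point, in m); z points along the fingers, y is the direction in which the jaws open and shut (so a half turn about z gives the same grasp; the last joint's range is limited). The gripper opens to 85 mm and grips with 20 to 120 N. Pads are 22 mm wide; open, the fingers measure 114 mm over their backs; the gripper's body (76 mm by 85 mm) begins 54 mm behind the grasp point. The pads swing forward as they close: fully open they stand 13 mm farther back than shut.
Start: joints at [1.258, 0.314, -0.047, 1.21, 0, 1.571], TCP at [0.185, 0.571, 0.231] pointing down, gripper open.
Joint ranges: [-2.67, 2.67], [-0.69, 1.73], [-1.03, 1.25], [-2.08, 2.16], [-1.42, 1.45], [-3.14, 3.14]. Speed limits (rad/s): [2.39, 2.39, 3.01, 3.14, 3.14, 3.14].

## Interface

Orientations are given as a unit quaternion [w, x, y, z].
In Python, from cell import robot gives the robot as it stands.
- The arm moves only by the shell command python3 -m handwheel 'ROWS'. ROWS is a JSON object of lists of equal length, an entry for each row: "offset": the shift along the world's x, y, z in m, a list of three; "spin": the turn about the world's z in rad; "claw": the opening, from 0 (shut) to 1 (fully open). In form: {"offset": [[tx, ty, tz], ...], "spin": [spin, ...], "claw": [claw, ...]}. A call has 1 to 10 rows; each row is the pose to reach, as a shift and turn from the pose commanded when the call began; what a row does not reach only later rows make up. A row lasts 1/10 s, in which the tool goes at most 50 mm and 8.59 degrees, less where a joint would pass 70% of its speed; a pose out of reach is approached as far as the arm can. A call with a gripper value outside its range is refused whole. The fingers move at their own pace and stop on an object; the grip force is fixed at half the most. Time passes only in rows, so rows that repeat a pose let the fingers close. It gives the time, the measured TCP pose, the force and the opening at its end, in the units of the state.
- robot.get_state(): the state, without advancing time (a new reading comes with each control period).
- robot.get_image(name): name is "scene" or "top" or "wrist"; returns the picture (384x512x3 uint8, red, green, blue); there is no depth.
- robot.camera_info(name): a dict with "fx", "fy", "cx", "cy" (pixels), "camera_from_world" (4x4, takes a point from world to camera coordinates). Camera axes: x right, y down, z forward; pixel columns grow to the right and rows downward; lengths in m; the calibration is good to about 2 mm. A picture is of the moment at which its call begins: read the wrist's pose just before it. camera_info takes no time and is no camera call; for the wrist camera it gives the pose at the moment of the call.
- robot.sign_off(): hands the job in, once; it reports no verdict.
Trained networks look in the newest picture that a camera, given by its name, has taken for a name from the list of things; names that differ only in an ending like _2 or _b are one class to them, and where a whole thing is asked for, a point or a joint stands for the part that bears it (a point fixed in the world has none). Each returns a list of dicts, best first, with "conf" (0 to 1); they miss things now and then, are a little off and sometimes report something else, mostly with a low value. They report only what shows in the picture. A call takes as long as a camera call. They do not tell look-alikes from the thing itself.
- robot.boxes_of(query, camera): "point" ([row, column] in pixels, amid what is visible of it).
- robot.outline_of(query, camera): "mask" (384x512 bool, what is visible of it) and "point" ([row, column] in pixels, amid what is visible of it).
- robot.place_of(query, camera): "point" ([row, column] in pixels: a listed point, or the origin of a listed thing).
The state is a dict: "time": time; "joint_pos": joint angles; "joint_vel": joint speeds; "joint_efforts": joint torques, N m; "tool_pos": TCP position; "tool_rot": TCP orientation; "wrist_force": force on the tool from outside, world axes, zero at the start; "wrist_torque": the same for the moment, N m; "finger_gap": finger opening in m.
Only numpy, scipy, OpenCV 4.12 (cv2) and the standard library are available. Lean on these libraries where they do the work, as an engineer would, in place of code of your own. Each camera call takes 0.05 s, during which the arm holds its last target. There are 200 camera calls.

## Working session

There is one attempt and no reset: what is moved stays moved. The work goes in short steps, Python scripts to look and compute and a shell command to move; the robot and the scene stay as the last step left them, time stands still between calls to the robot, and variables do not carry over. Pictures are saved under pics/ and viewed, about 8 in all and at most 12, crops included, and the job is handed in when it is done.

```bash
mkdir -p pics; ls; cat > h.py <<'E'
import numpy as np, cv2
from cell import robot
def ray(cam,p,info=None):
    i=info or robot.camera_info(cam); T=np.linalg.inv(np.array(i["camera_from_world"]))
    d=T[:3,:3]@np.array([(p[1]-i["cx"])/i["fx"],(p[0]-i["cy"])/i["fy"],1.]); return T[:3,3],d/np.linalg.norm(d)
def atz(cam,p,z,info=None):
    o,d=ray(cam,p,info); return o+d*(z-o[2])/d[2]
def tri(rays):
    A=0;b=0
    for o,d in rays:
        P=np.eye(3)-np.outer(d,d); A=A+P; b=b+P@o
    x=np.linalg.solve(A,b); return x,[np.linalg.norm((np.eye(3)-np.outer(d,d))@(x-o)) for o,d in rays]
def save(im,n): cv2.imwrite("pics/"+n,im[:,:,::-1])
E
python3 - <<'E'
from h import *
np.set_printoptions(precision=4,suppress=True)
ims=[robot.get_image(c) for c in("scene","top")]
save(np.hstack(ims)[:, :],"a_raw.png")
cv2.imwrite("pics/a.png",cv2.resize(np.vstack(ims)[:,:,::-1],(400,600)))
for c,im in zip(("scene","top"),ims): save(im,c+".png")
for c in("scene","top","wrist"):
    i=robot.camera_info(c); print(c,i["fx"],np.linalg.inv(np.array(i["camera_from_world"]))[:3,2:].tolist())
for q in("pin_center","notch","nose_seat","cap_center","tin","jar","trial_lens"):
    for c in("scene","top"):
        for r in robot.place_of(q,c)[:4]: print(q,c,np.round(r["point"],1),round(r["conf"],2))
E
```

```text
pics
scene 375.45847241318927 [[-0.46225725010537744, 0.8981235966654298], [0.7012149214193759, -0.5326883606734472], [-0.5427852878476287, 0.508027828293798]]
top 373.23908259425883 [[0.15613019260310818, 0.36528937736104117], [-0.000820732893557353, 0.026721590915773075], [-0.9877361435906016, 0.964272402510243]]
wrist 339.5981904117452 [[0.3106889120504238, 0.1039609998567764], [-0.10178018287136024, 0.5964446013555535], [-0.9450466625006384, 0.3733222362083528]]
pin_center scene [205.4 191.1] 0.66
pin_center scene [224.  249.1] 0.52
pin_center top [167.8 289.7] 0.53
pin_center top [227.  291.9] 0.5
notch scene [211.8 292.9] 0.62
notch top [152.8 250.1] 0.55
nose_seat scene [225.4 248.3] 0.56
nose_seat top [168.3 288. ] 0.55
nose_seat top [218.7 152.5] 0.55
nose_seat top [167.  361.6] 0.54
cap_center scene [166.5 278.7] 0.88
cap_center scene [139.3 290.3] 0.67
cap_center scene [153.2 287.3] 0.54
cap_center top [230.9 112.4] 0.86
cap_center top [218.4 149.1] 0.63
cap_center top [202.7 188.8] 0.5
cap_center top [217.7 376. ] 0.47
tin scene [312.  186.5] 0.89
tin top [165.9 364.3] 0.66
jar scene [287.9 120.2] 0.88
jar top [218.4 377. ] 0.72
jar top [169.7 364.6] 0.38
trial_lens scene [176.6 327.5] 0.68
trial_lens top [165.  158.2] 0.74
```

View pics/scene.png

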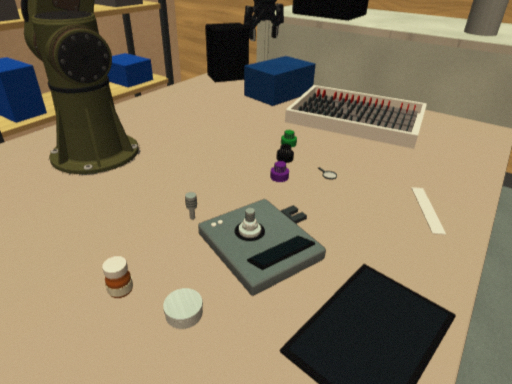

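View pics/top.png

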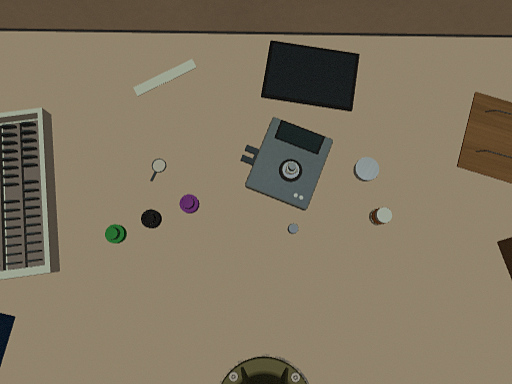

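```bash
python3 - <<'E'
from h import *
np.set_printoptions(precision=4,suppress=True)
S=lambda *p:ray("scene",p); T=lambda *p:ray("top",p)
for n,a,b in [("pinA",(224,249.1),(167.8,289.7)),("pinB",(205.4,191.1),(227,291.9)),("notch",(211.8,292.9),(152.8,250.1)),("seat",(225.4,248.3),(168.3,288)),
 *[(f"cap{i}{j}",p,q) for i,p in enumerate([(166.5,278.7),(139.3,290.3),(153.2,287.3)]) for j,q in enumerate([(230.9,112.4),(218.4,149.1),(202.7,188.8)])],("tin",(312,186.5),(165.9,364.3)),("jar",(287.9,120.2),(218.4,377)),("lens",(176.6,327.5),(165,158.2))]:
    x,e=tri([S(*a),T(*b)]); print(n,x,round(e[0],4))
E
```

```text
pinA [ 0.5758 -0.06    0.0527] 0.0017
pinB [ 0.4294 -0.0664  0.0386] 0.0014
notch [0.617  0.0403 0.0397] 0.0012
seat [ 0.5743 -0.0573  0.0472] 0.0035
cap00 [ 0.3997  0.405  -0.0851] 0.0284
cap01 [ 0.4426  0.2993 -0.0269] 0.0129
cap02 [0.4883 0.1931 0.0344] 0.0001
cap10 [0.415  0.3858 0.0157] 0.0014
cap11 [0.4535 0.2889 0.0616] 0.0102
cap12 [0.4948 0.1909 0.1099] 0.0196
cap20 [ 0.4108  0.3996 -0.0365] 0.0103
cap21 [0.4513 0.2973 0.0162] 0.0028
cap22 [0.4945 0.1943 0.0714] 0.0134
tin [ 0.5937 -0.2596  0.0102] 0.0015
jar [ 0.4591 -0.287   0.0038] 0.002
lens [ 0.5902  0.283  -0.0021] 0.0029
```

The scene view shows the pin in the nose at (row 215, col 249) and its look-alike standing at (200, 191). The black cap is at (153, 286), between green and purple. The top view shows the notch prongs at (155, 250) and the black cap at (218, 151). Triangulation puts the heights close to the text values. I'll move over the nose next.

```bash
python3 - <<'E'
from h import *
from scipy.spatial.transform import Rotation as R
np.set_printoptions(precision=4,suppress=True)
s=robot.get_state(); w,x,y,z=s["tool_rot"]; M=R.from_quat([x,y,z,w]).as_matrix()
print(s["time"],s["tool_pos"],M,s["finger_gap"],np.degrees(np.arctan2(M[1,1],M[0,1])))
E
python3 -m handwheel '{"offset":[[0.03,-0.03,0.0],[0.06,-0.06,0.0],[0.09,-0.09,0.0],[0.12,-0.13,0.0],[0.15,-0.17,0.0],[0.18,-0.21,0.0],[0.21,-0.25,0.0],[0.24,-0.29,0.0],[0.265,-0.33,0.0],[0.29,-0.37,0.0]],"spin":[0,0,0,0,0,0,0,0,0,0],"claw":[1,1,1,1,1,1,1,1,1,1]}'
```

```text
0.8 [0.1846 0.5709 0.2313] [[-0.9515  0.3077  0.    ]
 [ 0.3077  0.9515  0.0001]
 [ 0.      0.0001 -1.    ]] 0.08552645301556278 72.07913826077011
time: 1.8
tool_pos: [0.4756, 0.1991, 0.2316]
tool_rot: [0.0, 0.156, 0.988, 0.0]
wrist_force: [1.7, 0.8, 0.0]
finger_gap: 0.0854
```

```bash
python3 -m handwheel '{"offset":[[0.01,-0.03,0],[0.02,-0.06,0],[0.03,-0.09,0],[0.04,-0.12,0],[0.05,-0.15,0],[0.06,-0.18,0],[0.07,-0.21,0],[0.08,-0.23,-0.01],[0.09,-0.25,-0.02],[0.1,-0.258,-0.03]],"spin":[-0.14,-0.28,-0.42,-0.56,-0.7,-0.84,-0.98,-1.12,-1.26,-1.4],"claw":[1,1,1,1,1,1,1,1,1,1]}'
python3 -m handwheel '{"offset":[[0,0,0],[0,0,0],[0,0,0],[0,0,0]],"spin":[-0.14,-0.28,-0.28,-0.28],"claw":[1,1,1,1]}'
cat > look.py <<'E'
from h import *
import sys
np.set_printoptions(precision=4,suppress=True)
s=robot.get_state(); i=robot.camera_info("wrist"); im=robot.get_image("wrist"); save(im,sys.argv[1])
print(s["time"],np.array(s["tool_pos"]),np.array(s["tool_rot"]),s["finger_gap"])
for a in sys.argv[2:]:
    q,z=a.split(":")
    for r in robot.place_of(q,"wrist")[:3]: print(q,np.round(r["point"],1),round(r["conf"],2),atz("wrist",r["point"],float(z),i))
E
python3 look.py w1.png pin_center:.062 notch:.035 nose_seat:.045
```

```text
time: 2.8
tool_pos: [0.575, -0.059, 0.2011]
tool_rot: [0.0, 0.758, 0.652, -0.0]
wrist_force: [-0.5, -0.3, -0.3]
finger_gap: 0.085
time: 3.2
tool_pos: [0.5747, -0.0571, 0.2014]
tool_rot: [0.0, 0.839, 0.545, 0.0]
wrist_force: [0.6, 0.6, 0.3]
finger_gap: 0.0854
3.2 [ 0.5747 -0.0571  0.2014] [0.     0.8386 0.5447 0.0001] 0.08543142116914568
pin_center [182.2 255.2] 0.75 [ 0.5752 -0.0603  0.062 ]
pin_center [233.6 125.4] 0.71 [ 0.4467 -0.0569  0.062 ]
notch [ 45.8 245.3] 0.58 [0.6128 0.0446 0.035 ]
nose_seat [178.1 253.7] 0.94 [ 0.5736 -0.0609  0.045 ]
```

View pics/w1.png

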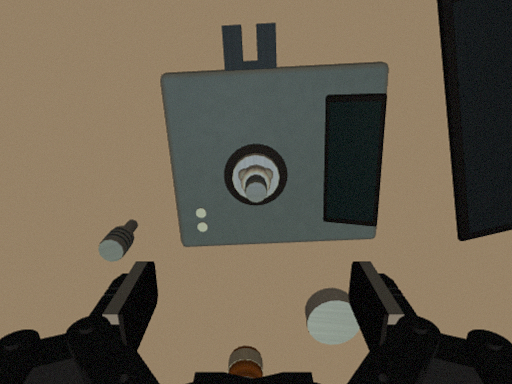

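Wrist view shows the pin head at (185, 256), the notch slot at about (45, 250) and the look-alike pin at (240, 115). I'll go down part-way and take a second view to triangulate.

```bash
python3 -m handwheel '{"offset":[[0,-0.003,-0.03],[0,-0.003,-0.06],[0,-0.003,-0.07],[0,-0.003,-0.07]],"spin":[0,0,0,0],"claw":[1,1,1,1]}'
python3 look.py w2.png pin_center:.062 notch:.035 nose_seat:.045
python3 - <<'E'
from h import *
from scipy.spatial.transform import Rotation as R
# rays from view 1 (translation-only move) rebuilt from the current camera
i=robot.camera_info("wrist");s=robot.get_state()
im=cv2.imread("pics/w2.png")
i1={**i}; T=np.linalg.inv(np.array(i["camera_from_world"])); T[:3,3]+=np.array([.5747,-.0571,.2014])-s["tool_pos"]; i1["camera_from_world"]=np.linalg.inv(T)
for q,p in(("pin_center",(182.2,255.2)),("nose_seat",(178.1,253.7)),("notch",(45.8,245.3))):
    r=robot.place_of(q,"wrist")
    if r: 
        x,e=tri([ray("wrist",p,i1),ray("wrist",r[0]["point"],i)]);print(q,x,e)
E
```

```text
time: 3.8
tool_pos: [0.5732, -0.0599, 0.1299]
tool_rot: [-0.001, 0.839, 0.544, -0.001]
wrist_force: [-0.1, 0.8, 0.4]
finger_gap: 0.0853
3.8 [ 0.5732 -0.0599  0.1299] [-0.0011  0.8393  0.5436 -0.0013] 0.08529306341360757
pin_center [265.8  89.8] 0.95 [ 0.4497 -0.0515  0.062 ]
pin_center [212.5 257.9] 0.89 [ 0.5751 -0.0629  0.062 ]
notch [ 30.9 246.1] 0.76 [0.6144 0.0437 0.035 ]
pin_center [0.59869757 0.00441465 0.26251705] [np.float64(0.0075684154246708725), np.float64(0.0075684154246708464)]
notch [0.61476953 0.04075342 0.06970404] [np.float64(0.002011317901587001), np.float64(0.0020113179015870033)]
```

View pics/w2.png

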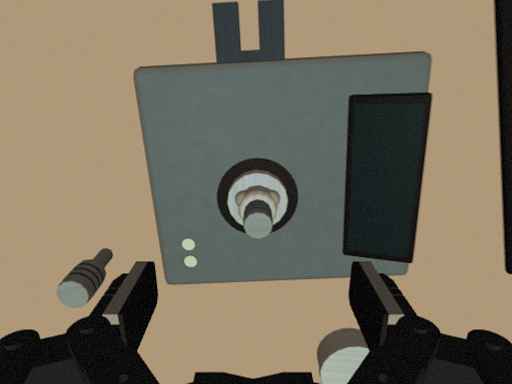

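Triangulation mixed in the other pin. Taken alone, the two views agree on the nose pin at (0.575, -0.0615), head in front of the nose at (225, 257). The slot is at columns 240–260. I'll go down and grip.

```bash
python3 -m handwheel '{"offset":[[0.001,-0.002,-0.025],[0.001,-0.002,-0.05],[0.001,-0.002,-0.064],[0.001,-0.002,-0.064]],"spin":[0,0,0,0],"claw":[1,1,0.6,0.5]}'
python3 -m handwheel '{"offset":[[0,0,0],[0,0,0],[0,0,0],[0,0,0],[0,0,0],[0,0,0],[0,0,0],[0,0,0]],"spin":[0,0,0,0,0,0,0,0],"claw":[0,0,0,0,0,0,0,0]}'
```

```text
time: 4.55
tool_pos: [0.574, -0.0619, 0.0656]
tool_rot: [-0.001, 0.84, 0.543, -0.001]
wrist_force: [-0.7, -0.1, 1.0]
finger_gap: 0.0588
time: 5.35
tool_pos: [0.5759, -0.0618, 0.0688]
tool_rot: [0.0, 0.839, 0.543, 0.001]
wrist_force: [-2.9, 0.4, 5.6]
finger_gap: 0.0154
```

```bash
python3 look.py w3.png
```

```text
5.35 [ 0.5759 -0.0618  0.0688] [0.0001 0.8395 0.5434 0.0006] 0.015403572657549255
```

View pics/w3.png

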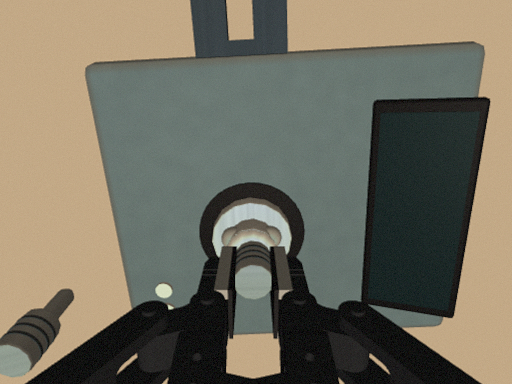

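The jaws are closed round the head (top at 270, 253). A gap of 15.4 mm is a bit under 18 mm, so I'll lift in steps and watch it.

```bash
python3 -m handwheel '{"offset":[[0,0,0.006],[0,0,0.012],[0,0,0.018],[0,0,0.024],[0,0,0.03],[0,0,0.036],[0,0,0.045],[0,0,0.055],[0,0,0.055]],"spin":[0,0,0,0,0,0,0,0,0],"claw":[0,0,0,0,0,0,0,0,0]}'
python3 look.py w4.png pin_center:.115 pin:.09 notch:.035 nose_seat:.045
```

```text
time: 6.3
tool_pos: [0.5769, -0.0623, 0.1242]
tool_rot: [0.001, 0.84, 0.543, 0.001]
wrist_force: [-0.4, 0.5, 0.1]
finger_gap: 0.0154
6.3 [ 0.5769 -0.0623  0.1242] [0.0009 0.8395 0.5433 0.0011] 0.01541444256993647
pin_center [255.1 251.3] 0.97 [ 0.5754 -0.0629  0.115 ]
pin_center [275.9  81. ] 0.83 [ 0.4904 -0.0377  0.115 ]
pin [252.4  98.1] 0.97 [ 0.4887 -0.0371  0.09  ]
pin [231.6 248.5] 0.56 [ 0.5744 -0.0611  0.09  ]
notch [ 29.6 237.1] 0.63 [0.6137 0.0436 0.035 ]
nose_seat [203.4 248.1] 0.84 [ 0.574  -0.0605  0.045 ]
```

View pics/w4.png

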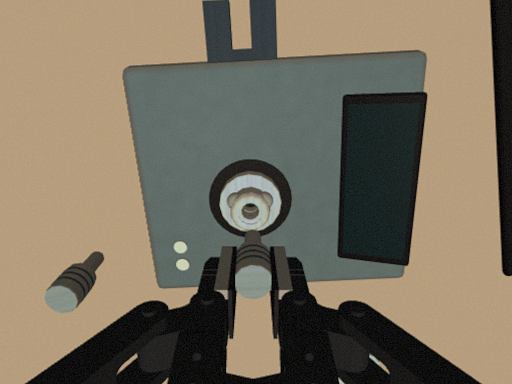

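The pin is held upright and the bore is empty at (212, 251). The slot lies at columns 231–251, rows 0–50. Bore to slot comes out at (0.0425, 0.103), which is 111 mm as stated. I'll go above the notch.

```bash
python3 -m handwheel '{"offset":[[0.01,0.025,0],[0.02,0.05,0],[0.03,0.075,0],[0.042,0.103,0],[0.042,0.103,-0.02],[0.042,0.103,-0.035],[0.042,0.103,-0.045],[0.042,0.103,-0.045]],"spin":[0,0,0,0,0,0,0,0],"claw":[0,0,0,0,0,0,0,0]}'
python3 look.py w5.png pin_center:.073 pin:.048 notch:.035
python3 -c "
import cv2
a=cv2.imread('pics/w5.png')[100:340,130:380];b=cv2.imread('pics/w5.png')
cv2.imwrite('pics/w5c.png',cv2.resize(a,None,fx=2.4,fy=2.4))"
```

```text
time: 7.35
tool_pos: [0.6161, 0.0407, 0.0753]
tool_rot: [-0.001, 0.84, 0.543, -0.002]
wrist_force: [0.2, -0.1, -1.4]
finger_gap: 0.0152
7.35 [0.6161 0.0407 0.0753] [-0.0008  0.8395  0.5433 -0.0016] 0.015207824117322492
pin_center [252.8 251.4] 0.79 [0.6167 0.0447 0.073 ]
pin [231.8 250.6] 0.75 [0.6158 0.0443 0.048 ]
pin [251.6 251.7] 0.47 [0.6113 0.0328 0.048 ]
notch [226.3 250.2] 0.86 [0.6144 0.042  0.035 ]
```

View pics/w5c.png

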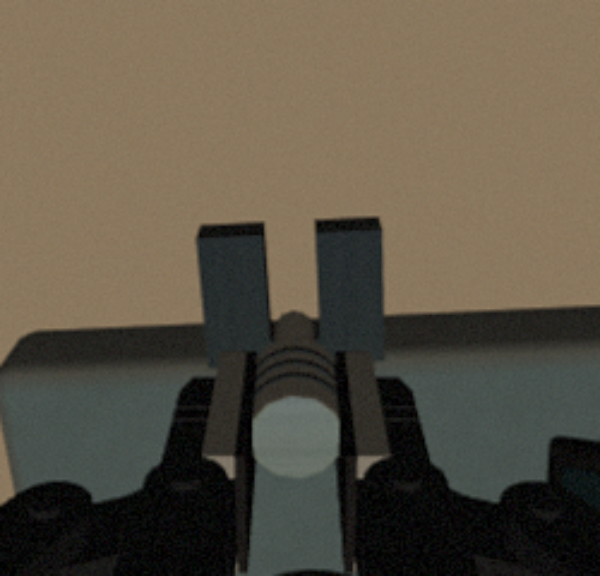

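In the crop, the pin shaft at column 295 is centred between the prongs (271–319), with the tip over the slot. I'll lower it.

```bash
python3 -m handwheel '{"offset":[[0,0,-0.005],[0,0,-0.01],[0,0,-0.015],[0,0,-0.02],[0,0,-0.025],[0,0,-0.029],[0,0,-0.032],[0,0,-0.032]],"spin":[0,0,0,0,0,0,0,0],"claw":[0,0,0,0,0,0,0,0]}'
```

```text
time: 8.35
tool_pos: [0.6173, 0.0408, 0.0447]
tool_rot: [-0.0, 0.84, 0.543, -0.0]
wrist_force: [0.3, 0.1, -1.3]
finger_gap: 0.0156
```

```bash
python3 -m handwheel '{"offset":[[0,0,-0.002],[0,0,-0.003],[0,0,-0.003]],"spin":[0,0,0],"claw":[0,0,0]}'
```

```text
time: 8.65
tool_pos: [0.6174, 0.041, 0.0424]
tool_rot: [-0.0, 0.839, 0.543, -0.0]
wrist_force: [-2.5, 1.0, 1.6]
finger_gap: 0.0157
```

```bash
python3 -m handwheel '{"offset":[[0,0,0],[0,0,0],[0,0,0],[0,0,0],[0,0,0.02],[0,0,0.05],[0,0,0.09],[0,0,0.13],[0,0,0.15],[0,0,0.15]],"spin":[0,0,0,0,0,0,0,0,0,0],"claw":[0.3,0.45,0.6,0.6,0.6,0.6,1,1,1,1]}'
python3 look.py w6.png pin_center:.035 pin:.011 notch:.035
python3 - <<'E'
from h import *
print(robot.boxes_of("pin","wrist"))
E
python3 -c "
import cv2
a=cv2.imread('pics/w6.png');cv2.imwrite('pics/w6c.png',cv2.resize(a[80:300,130:380],None,fx=2.4,fy=2.4))"
```

```text
time: 9.65
tool_pos: [0.6202, 0.041, 0.1965]
tool_rot: [0.002, 0.84, 0.543, 0.003]
wrist_force: [1.4, -0.2, -0.8]
finger_gap: 0.0855
9.65 [0.6202 0.041  0.1965] [0.0018 0.8395 0.5433 0.0031] 0.08545610894296714
pin_center [172.6 250.3] 0.6 [0.6189 0.042  0.035 ]
pin [166.9 246.8] 0.81 [0.6154 0.0428 0.011 ]
notch [174.3 246.9] 0.61 [0.6153 0.0418 0.035 ]
[{'point': [176.5, 247.0], 'conf': 0.72}]
```

View pics/w6c.png

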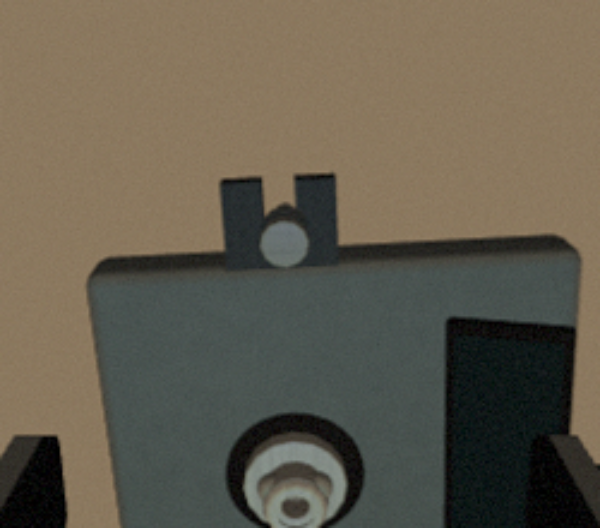

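The pin hangs upright, its head (crop 285, 243) sitting over the slot. Next I'll go above the cap.

```bash
python3 -m handwheel '{"offset":[[-0.02,0.03,0],[-0.04,0.06,0],[-0.06,0.09,0],[-0.08,0.12,0],[-0.1,0.15,0],[-0.12,0.18,0],[-0.14,0.21,0],[-0.155,0.24,-0.02],[-0.168,0.256,-0.04],[-0.168,0.256,-0.05]],"spin":[0,0,0,0,0,0,0,0,0,0],"claw":[1,1,1,1,1,1,1,1,1,1]}'
python3 -m handwheel '{"offset":[[0,0,0],[0,0,0]],"spin":[0,0],"claw":[1,1]}'
python3 look.py w7.png cap_center:.021 cap:0
```

```text
time: 10.9
tool_pos: [0.4466, 0.2977, 0.1395]
tool_rot: [-0.0, 0.839, 0.545, -0.002]
wrist_force: [-0.2, -0.4, -0.4]
finger_gap: 0.0855
time: 11.1
tool_pos: [0.4499, 0.2961, 0.1421]
tool_rot: [0.0, 0.84, 0.543, -0.0]
wrist_force: [0.5, 0.7, 0.4]
finger_gap: 0.0853
11.1 [0.4499 0.2961 0.1421] [ 0.0002  0.8397  0.543  -0.0005] 0.08525485664397228
cap_center [191.4 253.6] 0.8 [0.4482 0.2914 0.021 ]
cap_center [266.3 342. ] 0.65 [0.4909 0.1951 0.021 ]
cap_center [108.4 160. ] 0.59 [0.4108 0.3809 0.021 ]
cap [106.6 162.2] 0.85 [0.4073 0.382  0.    ]
cap [182.4 254.3] 0.82 [0.4493 0.2922 0.    ]
cap [253.1 332.1] 0.69 [0.4877 0.1983 0.    ]
```

View pics/w7.png

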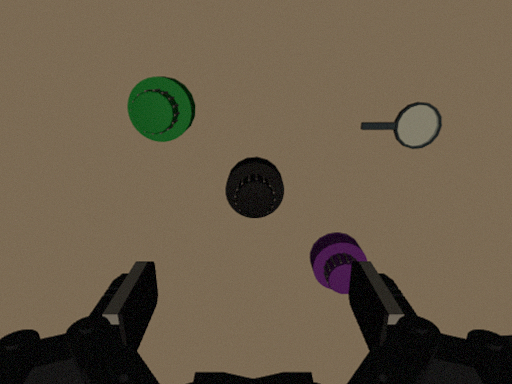

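Black cap at (188, 254), green at (108, 160), purple at (265, 340). There is room for the jaws. I'll go down and grip the black one.

```bash
python3 -m handwheel '{"offset":[[0,-0.005,-0.04],[0,-0.005,-0.08],[0,-0.005,-0.1],[0,-0.005,-0.112],[0,-0.005,-0.117],[0,-0.005,-0.117]],"spin":[0,0,0,0,0,0],"claw":[1,1,0.7,0.6,0.55,0.55]}'
python3 -m handwheel '{"offset":[[0,0,0],[0,0,0],[0,0,0],[0,0,0],[0,0,0],[0,0,0]],"spin":[0,0,0,0,0,0],"claw":[0,0,0,0,0,0]}'
```

```text
time: 11.85
tool_pos: [0.4502, 0.2919, 0.0257]
tool_rot: [0.0, 0.84, 0.543, 0.0]
wrist_force: [0.9, 0.3, 0.3]
finger_gap: 0.0473
time: 12.45
tool_pos: [0.4509, 0.2926, 0.027]
tool_rot: [0.0, 0.84, 0.543, 0.001]
wrist_force: [-1.4, -0.7, 6.5]
finger_gap: 0.0277
```

```bash
python3 -m handwheel '{"offset":[[0,0,0.03],[0,0,0.07],[0,0,0.11],[0.01,-0.03,0.12],[0.025,-0.07,0.12],[0.04,-0.11,0.12],[0.055,-0.15,0.12],[0.07,-0.19,0.12],[0.085,-0.23,0.12],[0.1,-0.27,0.12]],"spin":[0,0,0,0,0,0,0,0,0,0],"claw":[0,0,0,0,0,0,0,0,0,0]}'
python3 -m handwheel '{"offset":[[0.01,-0.03,0],[0.02,-0.06,0],[0.025,-0.084,0],[0.025,-0.084,0],[0.025,-0.084,0]],"spin":[0,0,0,0,0],"claw":[0,0,0,0,0]}'
python3 look.py w8.png cap_center:.138 cap:.117 nose_seat:.045
cat > rel.py <<'E'
E
python3 - <<'E'
from h import *
for c in("scene","top"):
    robot.get_image(c)
    for q in("cap_center","nose_seat","pin_center"): print(c,q,[(np.round(r["point"],1),round(r["conf"],2)) for r in robot.place_of(q,c)[:4]])
E
```

```text
time: 13.45
tool_pos: [0.5503, 0.0202, 0.1461]
tool_rot: [0.0, 0.84, 0.543, 0.001]
wrist_force: [0.2, -0.4, -1.1]
finger_gap: 0.0277
time: 13.95
tool_pos: [0.5747, -0.0624, 0.1456]
tool_rot: [-0.0, 0.84, 0.543, 0.0]
wrist_force: [0.4, -0.1, -0.2]
finger_gap: 0.0276
13.95 [ 0.5747 -0.0624  0.1456] [-0.      0.8398  0.5429  0.0003] 0.027603400214413116
cap_center [257.4 251.8] 0.77 [ 0.5733 -0.0635  0.138 ]
cap [241.1 251.2] 0.63 [ 0.5723 -0.0648  0.117 ]
nose_seat [194.2 253.4] 0.98 [ 0.5747 -0.0626  0.045 ]
scene cap_center [(array([230.2, 249.9]), 0.74), (array([137.6, 285.9]), 0.71), (array([167.8, 279.8]), 0.69)]
scene nose_seat [(array([226.6, 249.5]), 0.47)]
scene pin_center [(array([205.6, 185.7]), 0.67), (array([213.9, 294.7]), 0.61)]
top cap_center [(array([231.8, 116.4]), 0.66), (array([202.2, 187.9]), 0.62)]
top nose_seat []
top pin_center [(array([165.7, 159. ]), 0.64), (array([153. , 250.3]), 0.47)]
```

View pics/w8.png

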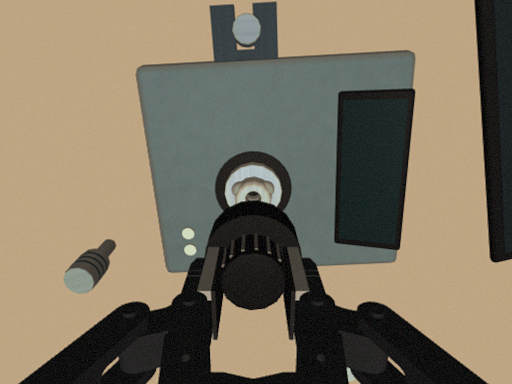

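The cap is held upright in the jaws, axis at column 253, and the bore at (196, 253) sits in line in front of it. The pin still hangs at (28, 247). I'll shift by +1 mm in x and y and lower to just above the nose.

```bash
python3 -m handwheel '{"offset":[[0.001,0.001,-0.015],[0.001,0.001,-0.03],[0.001,0.001,-0.04],[0.001,0.001,-0.048],[0.001,0.001,-0.052],[0.001,0.001,-0.056],[0.001,0.001,-0.058],[0.001,0.001,-0.058]],"spin":[0,0,0,0,0,0,0,0],"claw":[0,0,0,0,0,0,0,0]}'
```

```text
time: 15.35
tool_pos: [0.5757, -0.0612, 0.0873]
tool_rot: [0.0, 0.84, 0.543, 0.0]
wrist_force: [-0.1, -0.4, -0.5]
finger_gap: 0.0276
```

```bash
python3 -m handwheel '{"offset":[[0,0,-0.002],[0,0,-0.004],[0,0,-0.006]],"spin":[0,0,0],"claw":[0,0,0]}'
python3 -m handwheel '{"offset":[[0,0,-0.002],[0,0,-0.004]],"spin":[0,0],"claw":[0,0]}'
```

```text
time: 15.65
tool_pos: [0.5757, -0.0608, 0.0818]
tool_rot: [-0.0, 0.839, 0.543, 0.0]
wrist_force: [-3.2, 1.7, 11.3]
finger_gap: 0.0276
time: 15.85
tool_pos: [0.5762, -0.0609, 0.0781]
tool_rot: [0.0, 0.839, 0.543, 0.001]
wrist_force: [0.2, 1.3, -0.0]
finger_gap: 0.0279
```

```bash
python3 -m handwheel '{"offset":[[0,0,-0.002],[0,0,-0.004]],"spin":[0,0],"claw":[0,0]}'
python3 -m handwheel '{"offset":[[0,0,-0.001],[0,0,-0.002]],"spin":[0,0],"claw":[0,0]}'
```

```text
time: 16.05
tool_pos: [0.5757, -0.0612, 0.073]
tool_rot: [0.0, 0.84, 0.543, -0.0]
wrist_force: [-0.0, 0.5, -0.4]
finger_gap: 0.0273
time: 16.25
tool_pos: [0.5753, -0.0613, 0.0719]
tool_rot: [0.0, 0.84, 0.543, -0.0]
wrist_force: [-5.4, 0.9, 15.9]
finger_gap: 0.0275
```

```bash
python3 -m handwheel '{"offset":[[0,0,0],[0,0,0],[0,0,0]],"spin":[0,0,0],"claw":[0,0,0]}'
```

```text
time: 16.55
tool_pos: [0.5753, -0.0613, 0.072]
tool_rot: [0.0, 0.84, 0.543, -0.0]
wrist_force: [-3.8, 0.2, 6.1]
finger_gap: 0.0276
```

```bash
python3 -m handwheel '{"offset":[[0,0,-0.0005],[0,0,-0.0005],[0,0,-0.0005],[0,0,-0.0005],[0,0,-0.0005]],"spin":[0,0,0,0,0],"claw":[0,0,0,0,0]}'
python3 -m handwheel '{"offset":[[0,0,0],[0,0,0],[0,0,0],[0,0,0],[0,0,0]],"spin":[0,0,0,0,0],"claw":[0,0,0,0,0]}'
```

```text
time: 17.05
tool_pos: [0.5753, -0.0613, 0.0719]
tool_rot: [0.0, 0.84, 0.543, -0.0]
wrist_force: [-4.0, 0.2, 12.2]
finger_gap: 0.0276
time: 17.55
tool_pos: [0.5753, -0.0613, 0.0719]
tool_rot: [0.0, 0.84, 0.543, -0.0]
wrist_force: [-4.5, 0.1, 11.7]
finger_gap: 0.0279
```

```bash
python3 look.py w9.png cap_center:.066 notch:.035 pin_center:.035
python3 - <<'E'
from h import *
s=robot.get_image("scene"); w=cv2.imread("pics/w9.png")
a=cv2.resize(s[150:300,150:350,::-1],(512,384)); cv2.imwrite("pics/f.png",cv2.resize(np.vstack([a,w]),(400,600)))
print(robot.get_state()["wrist_force"])
E
```

```text
17.55 [ 0.5753 -0.0613  0.0719] [ 0.0001  0.8396  0.5433 -0.0002] 0.027906039382071292
cap_center [260.3 250.7] 0.9 [ 0.5731 -0.0628  0.066 ]
pin_center [ 17.6 244.8] 0.88 [0.6169 0.0412 0.035 ]
pin_center [315.5  46.7] 0.73 [ 0.4303 -0.0621  0.035 ]
[-5.2797274   0.08155512 11.04318311]
```

View pics/f.png

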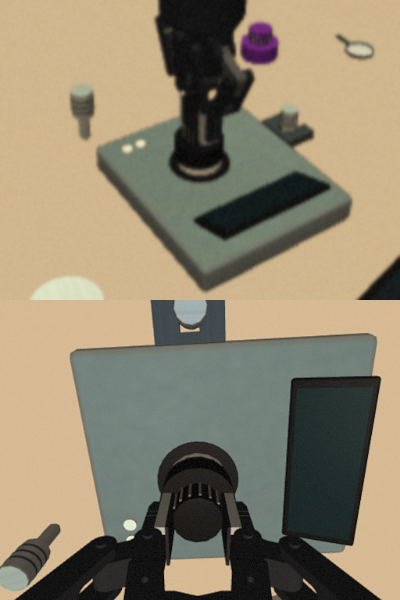

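The last view shows the cap on the ring in line with the nose, with the ring's bright side showing below the rim. The pin hangs in the notch at (312, 190). Force is steady at about 11–12 N, so I'm handing in.

```bash
python3 -c "
from cell import robot
print(robot.get_state()['wrist_force'],robot.sign_off())"
```

```text
the job is handed in; nothing more can be done
[-5.2797274   0.08155512 11.04318311] None
```

I drew the pin straight up out of the nose, hung it by its head in the notch and let go. I then pressed the black cap over the nose until it clicked and was fully home. The job was handed in at about 17.6 s, with the arm still holding the cap down.

**What the last checks showed**
- **Click:** the push force rose to about 11 N, then fell to about 0.
- **Cap home:** the stop was hard at tool height 0.072 m, which is where the rim should meet the ring.
- **Holding force:** it was steady at 11–12 N downward, slightly above the 10 N asked for, with about 5 N sideways.
- **Pin:** the last pictures show it still hanging in the notch.
- **Other things:** the arm went nowhere near the tin, the jar or the trial lens, though I did not measure their positions again at the end.

**What disagreed**
- **Finger gap:** it read 2–3 mm less than the known widths on both grips (15.4 mm on the 18 mm pin head, about 27.7 mm on the 30 mm cap grip), though both held firmly.
- **Wrist camera:** its positions were about 2 mm off the arm's own, so I worked from relative positions.
- **Pin height:** triangulating it from two wrist views picked up the look-alike, so I discarded that figure. I relied on the stated height together with the agreement between the separate views.

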